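Wedge the spring clip off a battery hold-down rod

TASK

The battery's hold-down plate is locked by a spring clip snapped onto its short rod. With the forked wedge held flat on the plate, slide its tines under the clip's feet, one each side of the rod, until they have pushed the clip up past the rod's bulge; do not ram or lean on the plate, rod or clip, and do not touch the clip with the fingers before it is past the bulge. Then lay the wedge flat on the bench again, lift the loosened clip off the rod and put it in the shallow metal dish, leaving the red clamp and the small cup where they are.

Things in the scene. Friction and masses are not known exactly. Their poses are not given: they have to be found in the camera images.
- hold_down: Fixed battery test stand. Origin: on the rod's axis, 50 mm above the bench; y points to the black battery beside the rod, z up. Flat steel hold-down plate (x -70 to +50, y -60 to +60 mm) sits on packing: its top is 0 to 6 mm above the origin, not measured: feel for it. Grey base x -75 to +75, y -85 to +150 mm. Battery: y from +71, 148 mm long, to 90 mm above the origin. The -x side is open.
- rod_end (a point): Top end of the upright steel rod, on its axis, 49.5 mm above the stand's origin. Heights above that origin: neck 11 mm diameter up to 17.5 mm, swelling to a bulge of 16 mm diameter at 22.5 to 23.5 mm, tapering to 10 mm diameter at 28 mm, then straight to its end.
- clip: Loose spring clip snapped over the rod, about 42 g, 57 mm tall. Origin: on its axis at the underside of its feet, z up. Its two sprung steel legs lie at +y and -y, each with an inward lip and an outward round foot 5 mm thick reaching 21.5 mm from the axis. Snapped home (cap on the rod's end) the origin is 10.5 mm above the stand's origin (gap of 4.5 to 10.5 mm under the feet), its y along the stand's y.
- clip_cap (a point): Middle of the clip's dark steel cap, 48 mm above its origin: block 25 x 25 mm, 18 mm tall, flush cheeks below it front and back; grip any two faces. Raising the clip takes about 5 to 10 N; raised some 10 mm the lips are past the bulge, and it then sits loosely on the taper, 10 to 12 mm above its snapped place, maybe leaning a little, and lifts off freely.
- wedge: Loose forked steel wedge, about 220 g, lying on its flat sole. Origin: in the sole's plane under the grip's centre; x points along the tines to their tips, z up. From x = -20 to +131 mm, 44 mm wide. Two tines, 11 mm wide each, with a slot 22 mm wide between them; their tops rise straight from 2.5 mm thick at the tips (x = 131) to 23 mm at x = 67, level behind.
- wedge_grip (a point): Grip of the wedge: upright black post 20 x 20 mm from 23 to 67 mm above the sole; this point is on its axis, 52 mm above the sole. Grip it across its sides (y) near the top: at the end of the push the clip stands only some 70 mm ahead of its axis and a finger in front of the post would hit it.
- slot_end (a point): Closed end of the wedge's slot, in the sole's plane, 60 mm ahead of the wedge's origin. Sliding the wedge under the clip takes about 3 to 12 N; the clip is past the bulge when the rod's axis is 10 to 34 mm ahead of this point (less when the plate is low); at 5.5 mm the slot's end meets the rod's neck.
- dish: Shallow round aluminium dish, 120 mm across the rim, 28 mm high, 3 mm wall. Fixed to the bench. Origin: centre of its underside.
- croc_clamp: Red clamp about 120 mm long lying flat (loose). Leave it.
- nut_cup: Small grey cup, 70 mm across, 60 mm high (loose). Origin: centre of its underside. Leave it.
Not all that is in view belongs to the job. What is meant by the clip is not green, and is the larger of those in its own colour.

How it is judged:
By the outcome, as a careful person would: the job done as asked, in the order asked, and still so for the second after the job is handed in, with the robot touching nothing.
It also fails if it takes over 69 s, if anything falls off the work surface, if the arm or the gripper's body presses on something with over 40 N, if the wrist force passes 120 N, or if a joint passes its speed limit or range.

ROBOT

A 7-joint arm with a two-finger parallel gripper is mounted at the origin on the work surface. World frame = base frame: x ahead of the robot, y to its left, z up, the work surface at z = 0. Lengths are in m, angles in rad, forces in N, time in s.
With the tool pointing down it reaches from about 0.4 to 0.85 m from the base axis. Payload 4.5 kg.
Tool frame: the origin (TCP) lies where the fingers leave the gripper's body, on its centre line; the fingertips stand 64 mm ahead of it and the grasp point (between the pads) lies 45 mm ahead of it; z points along the fingers, y is the direction in which the jaws open and shut (so a half turn about z gives the same grasp; the last joint's range is limited). The gripper opens to 88 mm and grips with 3 to 60 N. Pads are 18 mm wide; open, the fingers measure 123 mm over their backs; the gripper's body (75 mm by 187 mm) begins 45 mm behind the grasp point.
Start: joints at [1.327, 0.689, -0.195, 1.565, 0.157, 0.902, -0.215], TCP at [0.171, -0.601, 0.303] pointing down, gripper open.
Joint ranges: [-3.01, 3.01], [-0.46, 2.08], [-1.47, 1.51], [0.13, 2.56], [-1, 4.14], [0.04, 2.09], [-2.66, 2.66]. Speed limits (rad/s): [2.57, 2.57, 3.14, 3.14, 3.14, 3.14, 3.14].

INTERFACE

Orientations are given as a unit quaternion [x, y, z, w].
In Python, from plant import monitor, snapshot, workorder, finder gives the robot as it stands.
- The arm moves only by the tool carry_out, never from a script. Its argument "motion" is one flat list of numbers, 6 for each row, row after row: the shift along the tool's x, y, z in cm, then the turn, a rotation vector about the tool's x, y, z in rad. In form: [x, y, z, rx, ry, rz, x, y, z, rx, ry, rz, ...]. A call has 1 to 8 rows; each row shifts and turns the commanded pose from where the row before left it, along the tool's axes as they then stand; what a row does not reach is not made up. A row lasts 1/8 s, in which the tool goes at most 62.5 mm and 10.7 degrees, less where a joint would pass 70% of its speed; a pose out of reach is approached as far as the arm can. A call with a gripper value outside its range is refused whole. "hand" is the finger opening in cm, from 0 to 8.81, set as the call begins (left out, the last holds). The fingers move at their own pace and stop on an object; "grip_force" is the grip in N (left out, the last holds). Time passes only in rows, so rows that do not move let the fingers close. It gives the time, the measured TCP pose, the force and the opening at its end, in the units of the state.
- monitor.get_state(): the state, without advancing time (a new reading comes with each control period).
- snapshot(name): name is "side" or "top" or "wrist"; returns a dict with "frame" (480x640x3 uint8, red, green, blue), "range_z" (480x640 float32, m along the optical axis (not along the pixel's ray), 0 where there is no reading), "fx", "fy", "cx", "cy" (pixels), "rvec" (rotation vector, rad) and "tvec" (3), from world to camera coordinates, as OpenCV has them; the wrist camera has in their place "hand_eye" (4x4, takes a point from camera to tool coordinates, whose origin is the TCP and whose axes are the flange's). Camera axes: x right, y down, z forward; pixel columns grow to the right and rows downward; lengths in m; the calibration is good to about 2 mm. The wrist camera is an equidistant fisheye: a pixel r from the principal point sees the ray r / f radians off the axis. A picture is of the moment at which its call begins: read the wrist's pose just before it.
- workorder.finish_job(): hands the job in, once; it reports no verdict.
Trained networks look in a picture, given as the dict that the camera call returned (one of the last four; its "shot" number tells which), for a name from the list of things; names that differ only in an ending like _2 or _b are one class to them, and where a whole thing is asked for, a point or a joint stands for the part that bears it (a point fixed in the world has none). Each returns a list of dicts, best first, with "p" (0 to 1); they miss things now and then, are a little off and sometimes report something else, mostly with a low value. They report only what shows in the picture. A call takes as long as a camera call. They do not tell look-alikes from the thing itself.
- finder.masks_of(picture, thing): "pixels" (480x640 bool, what is visible of it) and "extent" ([left, top, right, bottom] in pixels, round what is visible of it).
The state is a dict: "clock": time; "q": joint angles; "qd": joint speeds; "joint_torque": joint torques, N m; "tool_pos": TCP position; "eef_rot": TCP orientation; "contact_force": force on the tool from outside, world axes, zero at the start; "moment": the same for the moment, N m; "opening": opening from 0.0 (shut) to 1.0 (fully open).
Only numpy, scipy, OpenCV 4.12 (cv2) and the standard library are available. Lean on these libraries where they do the work, as an engineer would, in place of code of your own. Each camera call takes 0.05 s, during which the arm holds its last target. There are 200 camera calls.

## Working session

There is one attempt and no reset: what is moved stays moved. The work goes in short steps, Python scripts to look and compute and a tool call to move; the robot and the scene stay as the last step left them, time stands still between calls to the robot, and variables do not carry over. Pictures are saved under pics/ and viewed, about 8 in all and at most 12, crops included, and the job is handed in when it is done.

Besides the shell and the picture viewer there is one more tool, called after "Request:" as name(argument=value, ...) on one line, values as JSON. carry_out: Moves the arm, as the interface text tells. Its arguments: {"type":"object","properties":{"motion":{"type":"array"},"hand":{"type":"number"},"grip_force":{"type":"number"}},"required":["motion"]}

```bash
ls; mkdir -p pics
cat > h.py <<'E'
import numpy as np, cv2
from scipy.spatial.transform import Rotation as R
from plant import monitor, snapshot, workorder, finder
def pts(s):
    "world point for each pixel (side/top)"
    v,u=np.mgrid[:480,:640]; z=s["range_z"].astype(float)
    P=np.stack([(u-s["cx"])/s["fx"]*z,(v-s["cy"])/s["fy"]*z,z],-1)
    M=R.from_rotvec(np.ravel(s["rvec"])).as_matrix()
    W=(P-np.ravel(s["tvec"]))@M; W[z==0]=np.nan
    return W
def save(n,im): cv2.imwrite("pics/"+n+".png",im[...,::-1])
E
python3 - <<'E'
from h import *
print(monitor.get_state())
ims=[]
for n in("top","side"):
    s=snapshot(n); W=pts(s); ims.append(s["frame"]); np.savez(n+".npz",W=W,f=s["frame"])
    print(n,{k:np.round(s[k],3).tolist() for k in("fx","fy","cx","cy","rvec","tvec")})
    for t in("hold_down","clip","wedge","dish","croc_clamp","nut_cup"):
        for d in finder.masks_of(s,t)[:4]:
            m=d["pixels"]; w=W[m]; w=w[~np.isnan(w[:,0])]
            print(t,round(d["p"],2),d["extent"],np.median(w,0).round(3),np.percentile(w,2,0).round(3),np.percentile(w,98,0).round(3))
save("top",ims[0]);save("side",ims[1])
E
```

```text
pics
{'clock': 0.0, 'q': array([ 1.32679523,  0.69000766, -0.19453461,  1.56634712,  0.15729289,
        0.90246969, -0.21509839]), 'qd': array([-1.22449364e-03, -4.81304882e-04,  2.17974968e-05,  3.37806435e-04,
       -7.74299303e-04, -1.07200521e-03, -1.68966360e-03]), 'joint_torque': array([ 6.77033440e-04, -5.27559078e+01, -1.26665846e+00, -1.53429455e+01,
       -5.26896282e-02,  6.63065643e-03,  1.23863615e-04]), 'tool_pos': array([ 0.17123363, -0.60055253,  0.30189484]), 'eef_rot': array([ 9.90361621e-01,  1.38502756e-01, -1.80993573e-04, -9.01897997e-04]), 'contact_force': array([ 0.28085076, -1.26771415,  0.11422462]), 'moment': array([-0.02213753,  0.06905565,  0.02560738]), 'opening': 1.0029815526817607}
top {'fx': 576.918, 'fy': 576.918, 'cx': 312.514, 'cy': 239.04, 'rvec': [2.144, -2.145, 0.143], 'tvec': [-0.01, 0.611, 1.009]}
hold_down 0.86 [268.3, 180.0, 404.9, 284.5] [ 0.611 -0.048  0.052] [ 0.541 -0.169  0.038] [0.69  0.051 0.133]
clip 0.72 [340.7, 154.9, 350.4, 175.2] [ 0.754 -0.073  0.042] [ 0.745 -0.087 -0.002] [ 0.766 -0.064  0.047]
clip 0.63 [348.8, 225.1, 368.
[... 1114 characters left out ...]
0.157  0.045] [ 0.76  -0.169  0.   ] [ 0.792 -0.138  0.059]
clip 0.62 [367.8, 246.3, 388.1, 283.3] [ 0.611 -0.093  0.103] [ 0.603 -0.103  0.053] [ 0.629 -0.077  0.119]
wedge 0.68 [365.6, 244.4, 386.6, 284.2] [ 0.611 -0.093  0.103] [ 0.603 -0.103  0.049] [ 0.672 -0.044  0.119]
wedge 0.63 [398.7, 347.8, 473.5, 436.6] [ 0.504 -0.286  0.023] [ 0.462 -0.306  0.001] [ 0.604 -0.252  0.068]
dish 0.76 [163.5, 219.6, 224.6, 264.1] [0.474 0.273 0.014] [0.417 0.206 0.003] [0.522 0.314 0.029]
croc_clamp 0.89 [245.0, 186.4, 283.9, 219.1] [0.65  0.253 0.011] [0.597 0.24  0.001] [0.708 0.27  0.015]
nut_cup 0.63 [445.5, 288.7, 489.3, 333.1] [ 0.683 -0.236  0.038] [ 0.641 -0.268  0.005] [ 0.704 -0.207  0.061]
```

View pics/top.png

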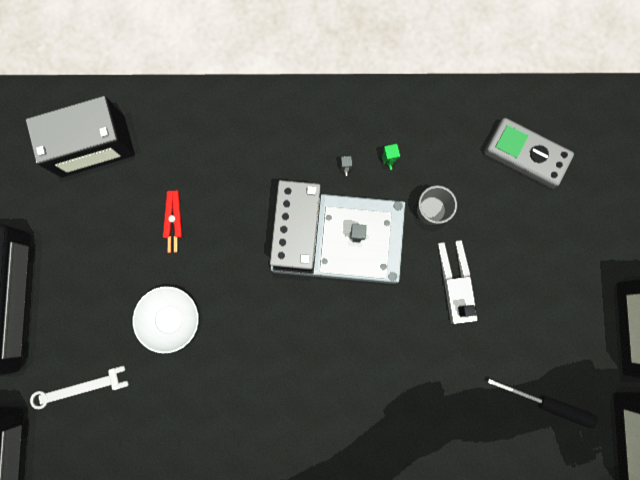

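View pics/side.png

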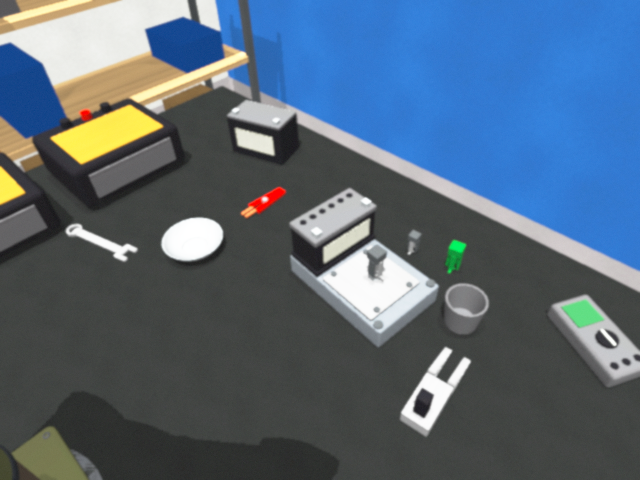

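Three clip-like things in the top view: small grey (346,165), green (391,156), and grey on the rod (358,232). The one on the rod in the stand fits, being grey and larger. I'll confirm in a crop and measure now.

Run:
```python
from h import *
D={n:np.load(n+".npz") for n in("top","side")}
def sel(n,lo,hi):
    W=D[n]["W"]; m=np.all((W>lo)&(W<hi),-1); return W[m]
def rect(p,l):
    r=cv2.minAreaRect((p[:,:2]*1000).astype(np.float32)); print(l,len(p),np.round(r[0],1),np.round(r[1],1),round(r[2],2),"z",np.round(np.percentile(p[:,2],[5,50,95])*1000,1))
for n in D:
    print(n)
    rect(sel(n,[.45,-.33,.004],[.62,-.245,.08]),"wedge")
    rect(sel(n,[.45,-.33,.062],[.62,-.245,.08]),"post top")
    rect(sel(n,[.45,-.33,.018],[.62,-.245,.028]),"wedge body")
    rect(sel(n,[.53,-.19,.045],[.7,-.02,.062]),"plate")
    rect(sel(n,[.5,-.25,.03],[.72,.09,.0445]),"base")
    rect(sel(n,[.5,-.25,.006],[.75,.09,.3]),"stand all")
    rect(sel(n,[.5,-.05,.125],[.75,.09,.3]),"battery top")
    rect(sel(n,[.57,-.13,.108],[.65,-.05,.13]),"cap top")
    rect(sel(n,[.57,-.13,.10],[.65,-.05,.13]),"cap")
    rect(sel(n,[.57,-.13,.062],[.65,-.05,.09]),"clip low")
    rect(sel(n,[.38,.18,.02],[.56,.34,.05]),"dish rim")
    rect(sel(n,[.62,-.28,.055],[.72,-.19,.08]),"cup rim")
    rect(sel(n,[.735,-.095,.03],[.775,-.05,.08]),"small grey cap")
a=D["top"]["f"][140:300,260:420]; b=D["side"]["f"][220:380,320:480]
save("crop",np.hstack([cv2.resize(x,(400,400),interpolation=3) for x in(a,b)]))
```

```text
top
wedge 1647 [ 539.9 -288.7] [158.9  80.6] 2.6 z [ 6.  21.4 65.5]
post top 129 [ 481.  -285.4] [20.1 20. ] 11.56 z [62.7 66.1 68.8]
wedge body 987 [ 514.9 -281.3] [108.1  44.8] 7.01 z [19.1 22.1 25.5]
plate 4509 [612.6 -94.9] [154.9 147.5] 85.09 z [46.  51.1 54.7]
base 2073 [627.  -92.1] [302.7 176.1] 84.56 z [38.2 42.3 44.3]
stand all 11560 [643.9 -86. ] [331.2 208.7] 84.56 z [ 39.7  52.1 131.3]
battery top 3611 [624.6  18.1] [ 72.  146.4] 84.58 z [126.5 129.3 133.1]
cap top 223 [614.4 -89.2] [25.  25.1] 84.49 z [113.1 116.4 119. ]
cap 235 [614.4 -89.3] [25.1 25.2] 84.93 z [108.3 116.2 118.9]
clip low 43 [609.3 -88.9] [41.3 15.2] 80.78 z [62.2 68.5 87.4]
dish rim 799 [466.4 257.9] [117.4 117.9] 1.37 z [20.4 24.6 29.2]
cup rim 277 [ 671.8 -236.9] [67.5 68.5] 89.06 z [55.8 58.9 62. ]
small grey cap 124 [755.7 -73.3] [20.3 19. ] 1.4 z [35.  42.9 46.4]
side
wedge 2273 [ 535.9 -284.3] [ 75.6 153.6] 88.66 z [ 7.5 23.1 66.9]
post top 215 [ 482.1 -284.9] [20.3 20.2] 5.86 z [64.  67.  68.9]
wedge body 1364 [ 515.8 -280.5] [108.7  44.2] 7.09 z [19.9 23.2 25.2]
plate 3968 [616.  -92.9] [160.8 148.9] 84.29 z [45.5 52.3 54.8]
base 2096 [614.9 -92.7] [168.4 320.3] 2.06 z [31.8 42.5 44.3]
stand all 13814 [643. -99.] [311.5 209.3] 84.19 z [ 16.7  52.8 131.2]
battery top 2352 [625.8  17.9] [ 74.1 147.3] 85.11 z [127.7 130.5 135. ]
cap top 232 [615.4 -90. ] [25.9 25.4] 84.46 z [109.2 117.2 119.2]
cap 288 [615.3 -90. ] [25.9 25.5] 84.46 z [102.8 116.6 119.1]
clip low 176 [614.  -89.4] [24.2 38.1] 21.6 z [64.4 76.1 88.6]
dish rim 588 [468.2 258.8] [119.4 117.5] 39.61 z [20.5 25.7 29.5]
cup rim 379 [ 673.1 -236.5] [68.5 69. ] 84.28 z [55.7 59.5 61.7]
small grey cap 130 [757.8 -73.9] [19.9 21.7] 89.91 z [31.8 43.3 46.5]
```

View pics/crop.png

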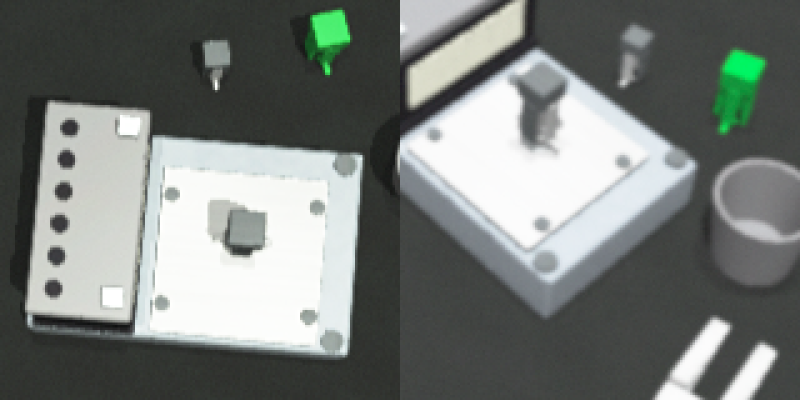

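Crop shows the wanted clip: grey, 25 mm cap, on the rod at crop (245,230). The other grey one is a 20 mm cap standing on the bench (216,55), and the green one is at (330,30). Battery-derived origin (615,-88.5) agrees with the cap at (615,-89.6), with stand yaw about -5.4°. The wedge is at (481.5,-285.1), yaw +7.05°.

```bash
cat >> h.py <<'E'
def goto(x,y,z,yaw,vert=None):
    "print shift (cm) & turn in tool frame to reach TCP (m) with tool x at yaw(deg), tool down"
    s=monitor.get_state(); T=R.from_quat(s["eef_rot"])
    G=R.from_euler("z",yaw,degrees=True)*R.from_euler("x",180,degrees=True)
    print("t",round(s["clock"],2),"pos",s["tool_pos"].round(4),"toolx yaw",round(np.degrees(np.arctan2(*T.as_matrix()[1::-1,0])),2),"F",s["contact_force"].round(1),"open",round(s["opening"],3),"q",s["q"].round(2))
    d=np.array([x,y,z])-s["tool_pos"]
    print(" shift tool cm",(T.inv().apply(d)*100).round(2),"in target axes",(G.inv().apply(d)*100).round(2),"turn",(T.inv()*G).as_rotvec().round(4))
E
python3 -c "
from h import *
goto(.4815,-.2851,.18,7.05)"
```

```text
t 0.7 pos [ 0.1714 -0.601   0.3028] toolx yaw 15.92 F [ 0.7 -1.  -0.3] open 1.0 q [ 1.33  0.69 -0.19  1.57  0.16  0.9  -0.22]
 shift tool cm [ 38.49 -21.88  12.27] in target axes [ 34.65 -27.55  12.28] turn [1.000e-04 0.000e+00 1.548e-01]
```

Request:
carry_out(motion=[4,-2.3,0,0,0,0,4,-2.3,0,0,0,0,4,-2.3,0,0,0,0,4,-2.3,0,0,0,0,4,-2.3,0,0,0,0,4,-2.3,0,0,0,0,4,-2.3,0,0,0,0,4,-2.3,0,0,0,0], hand=8.8)

```text
clock: 1.7
tool_pos: [0.4297, -0.3353, 0.303]
eef_rot: [0.99, 0.138, 0.0, 0.0]
contact_force: [0.2, 0.3, -0.3]
opening: 1.0
```

Request:
carry_out(motion=[4,-2.3,1,0,0,0,2.5,-1.2,3,0,0,0,0,0,4,0,0,0,0,0,4,0,0,0,0,0,0,0,0,0.155,0,0,0,0,0,0])

```text
clock: 2.45
tool_pos: [0.4818, -0.2848, 0.1824]
eef_rot: [0.998, 0.062, -0.0, 0.0]
contact_force: [0.1, -0.3, -0.6]
opening: 0.997
```

```bash
python3 -c "
from h import *
goto(.4815,-.2851,.099,7.05)
T0=monitor.get_state(); s=snapshot('wrist'); save('w1',s['frame']); print(s['hand_eye'],s['fx'],s['cx'],s['cy'])
W=[pts(snapshot(n)) for n in('top','side')]
"
```

```text
t 2.45 pos [ 0.4818 -0.2848  0.1824] toolx yaw 7.13 F [ 0.1 -0.3 -0.6] open 0.997 q [ 0.49  0.78 -0.07  1.87  0.11  0.5  -1.1 ]
 shift tool cm [-0.03  0.03  8.34] in target axes [-0.03  0.03  8.34] turn [0.0002 0.0004 0.0015]
[[ 1.06323969e-03 -9.65459690e-01 -2.60550295e-01  6.75654404e-02]
 [ 9.99998991e-01  7.80923117e-04  1.18705996e-03 -1.29629095e-04]
 [-9.42588793e-04 -2.60551294e-01  9.65459546e-01 -8.04493907e-02]
 [ 0.00000000e+00  0.00000000e+00  0.00000000e+00  1.00000000e+00]] 371.64829954431775 320.1153111208908 244.36454216983952
```

View pics/w1.png

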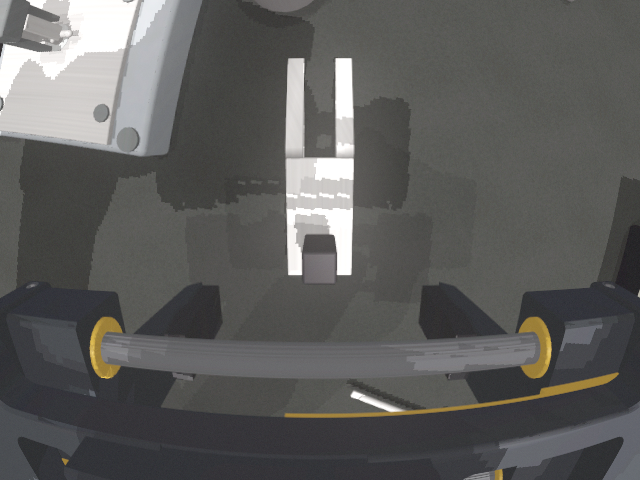

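Wedge is centred under the gripper (post at 320,260; tines pointing straight up at cols 296/344). Descend and grip.

Request:
carry_out(motion=[0,0,3,0,0,0,0,0,3,0,0,0,0,0,1.5,0,0,0,0,0,0.8,0,0,0,0,0,0,0,0,0])

```text
clock: 3.22
tool_pos: [0.4818, -0.285, 0.0999]
eef_rot: [0.998, 0.062, 0.0, 0.0]
contact_force: [-0.6, -0.5, 0.3]
opening: 1.001
```

Request:
carry_out(motion=[0,0,0,0,0,0,0,0,0,0,0,0,0,0,0,0,0,0,0,0,0,0,0,0,0,0,0,0,0,0,0,0,0,0,0,0], hand=1.0, grip_force=40)

```text
clock: 3.98
tool_pos: [0.4816, -0.2849, 0.0997]
eef_rot: [0.998, 0.061, 0.0, 0.0]
contact_force: [0.9, -0.2, -0.8]
opening: 0.343
```

```bash
python3 -c "
from h import *
goto(.4815,-.2851,.099,7.05)
"
```

```text
t 3.98 pos [ 0.4816 -0.2849  0.0997] toolx yaw 7.03 F [ 0.9 -0.2 -0.8] open 0.343 q [ 0.48  0.92 -0.05  1.9   0.13  0.33 -1.12]
 shift tool cm [-0.01  0.02  0.07] in target axes [-0.01  0.02  0.07] turn [ 0.0001 -0.     -0.0003]
```

Request:
carry_out(motion=[0,0,0,0,0,0,0,0,0,0,0,0,0,0,0,0,0,0,0,0,0,0,0,0])

```text
clock: 4.47
tool_pos: [0.4816, -0.2848, 0.0997]
eef_rot: [0.998, 0.061, -0.0, -0.0]
contact_force: [-0.6, 0.6, -0.1]
opening: 0.224
```

Request:
carry_out(motion=[0,0,-2,0,0,0,0,0,-3,0,0,0,0,0,-3,0,0,0,0,0,-3,0,0,0,0,0,0,0,0,0.11,0,0,0,0,0,0.108,0,0,0,0,0,0])

```text
clock: 5.35
tool_pos: [0.4812, -0.2847, 0.2095]
eef_rot: [0.999, -0.047, -0.001, 0.0]
contact_force: [-0.8, 0.2, -4.0]
opening: 0.224
```

```bash
python3 -c "
from h import *
st=monitor.get_state(); z0=.0997
u=np.array([np.cos(np.radians(-5.4)),np.sin(np.radians(-5.4))]); g=np.array([.6150,-.0893])-u*.175
print(g); goto(*g,.21,-5.4)
for n in('top','side'):
    s=snapshot(n);W=pts(s)
    for d in finder.masks_of(s,'wedge')[:2]:
        w=W[d['pixels']]; w=w[~np.isnan(w[:,0])]
        if len(w)<300 or w[:,2].max()<.12: continue
        print(n,round(d['p'],2),len(w),np.percentile(w,1,0).round(3),np.percentile(w,99,0).round(3))
        v=np.array([-u[1],u[0]]); rel=w[:,:2]-st['tool_pos'][:2]
        X,Y=rel@u*1000,rel@v*1000
        for a,b in((25,60),(70,90),(95,110),(112,125)):
            m=(X>a)&(X<b)&(w[:,2]>.1); print(a,b,m.sum(),np.percentile(Y[m],[2,98]).round(1),np.median(w[m,2]).round(4))
        print('x max',np.percentile(X,99.5))
"
```

```text
[ 0.44077666 -0.07283105]
t 5.35 pos [ 0.4812 -0.2847  0.2095] toolx yaw -5.38 F [-0.8  0.2 -4. ] open 0.224 q [ 0.46  0.73 -0.02  1.86  0.03  0.55 -1.24]
 shift tool cm [ -6.01 -20.71  -0.05] in target axes [ -6.02 -20.71  -0.05] turn [0.0001 0.0011 0.0003]
top 0.91 1035 [ 0.476 -0.317  0.109] [ 0.609 -0.263  0.135]
25 60 273 [-20.7  21.3] 0.1315
70 90 217 [-22.6  21.4] 0.1265
95 110 137 [-22.3  21.4] 0.1193
112 125 102 [-22.3  21.2] 0.1155
x max 129.27061006594877
side 0.93 1338 [ 0.456 -0.315  0.001] [ 0.565 -0.263  0.217]
25 60 79 [-22.2  20.3] 0.1256
70 90 35 [-22.3 -20.7] 0.1237Traceback (most recent call last):
  File "<string>", line 15, in <module>
    m=(X>a)&(X<b)&(w[:,2]>.1); print(a,b,m.sum(),np.percentile(Y[m],[2,98]).round(1),np.median(w[m,2]).round(4))
                                                 ~~~~~~~~~~~~~^^^^^^^^^^^^^
    return _quantile_unchecked(
        a, q, axis, out, overwrite_input, method, keepdims, weights)
    return _ureduce(a,
                    func=_quantile_ureduce_func,
    ...<5 lines>...
                    overwrite_input=overwrite_input,
                    method=method)
    r = func(a, **kwargs)
    result = _quantile(arr,
                       quantiles=q,
    ...<2 lines>...
                       out=out,
                       weights=wgt)
    slices_having_nans = np.isnan(arr[-1, ...])
                                  ~~~^^^^^^^^^
IndexError: index -1 is out of bounds for axis 0 with size 0
```

Request:
carry_out(motion=[-3,0,0,0,0,0,-3,0,0,0,0,0,0,-4,0,0,0,0,0,-4,0,0,0,0,0,-4,0,0,0,0,0,-4,0,0,0,0,0,-3,0,0,0,0,0,-1.7,0,0,0,0])

```text
clock: 6.55
tool_pos: [0.4419, -0.0711, 0.2097]
eef_rot: [0.999, -0.046, 0.0, -0.0]
contact_force: [-0.5, -0.9, -2.9]
opening: 0.225
```

Request:
carry_out(motion=[0,0,2,0,0,0,0,0,1.5,0,0,0,0,0,0,0,0,0,0,0,0,0,0,0])

```text
clock: 7.05
tool_pos: [0.4419, -0.0732, 0.1751]
eef_rot: [0.999, -0.047, 0.0, 0.0]
contact_force: [0.5, 0.4, -2.4]
opening: 0.223
```

```bash
cat > look.py <<'E'
from h import *
# stand-frame numbers: wedge tine sides, cap centre, etc.
u=np.array([np.cos(np.radians(-5.4)),np.sin(np.radians(-5.4))]); v=np.array([-u[1],u[0]]); O=np.array([.6150,-.0893])
def stand(w): r=w[...,:2]-O; return np.stack([r@u,r@v,w[...,2]],-1)*1000
if __name__=="__main__":
    import sys
    st=monitor.get_state(); print("TCP stand",stand(st["tool_pos"]).round(1))
    ims=[]
    for n in("top","side"):
        s=snapshot(n); S=stand(pts(s)); ims.append(s["frame"])
        def box(lo,hi): return S[np.all((S>lo)&(S<hi),-1)]
        c=box([-25,-25,100],[25,25,140])
        if len(c)>20:
            zt=np.percentile(c[:,2],90); t=c[c[:,2]>zt-6]; r=cv2.minAreaRect(t[:,:2].astype(np.float32))
            print(n,"cap top z",round(np.median(t[:,2]),1),"c",np.round(r[0],1),np.round(r[1],1),round(r[2],1))
        p=box([-65,30,40],[30,55,62]); print(n,"plate z",np.round(np.median(p[:,2]),1),len(p))
    if len(sys.argv)>1:
        a=ims[0][140:300,260:420]; b=ims[1][220:380,320:480]
        save(sys.argv[1],np.hstack([cv2.resize(x,(400,400),interpolation=3) for x in(a,b)]))
E
python3 look.py c2; python3 -c "
from look import *
goto(*(O-u*.175),.175,-5.4)"
```

```text
TCP stand [-173.9   -0.3  175.1]
top cap top z 116.5 c [-0.8 -0. ] [24.8 25.2] 88.2
top plate z 51.3 719
side cap top z 117.5 c [1.3 0.3] [26.4 25.2] 1.1
side plate z 52.7 366
t 7.15 pos [ 0.4419 -0.0732  0.1753] toolx yaw -5.46 F [-0.4 -0.  -2.5] open 0.22 q [ 0.05  0.71  0.02  2.2  -0.07  0.22 -1.53]
 shift tool cm [-0.12 -0.03  0.03] in target axes [-0.12 -0.03  0.03] turn [ 0.     -0.0013 -0.001 ]
```

View pics/c2.png

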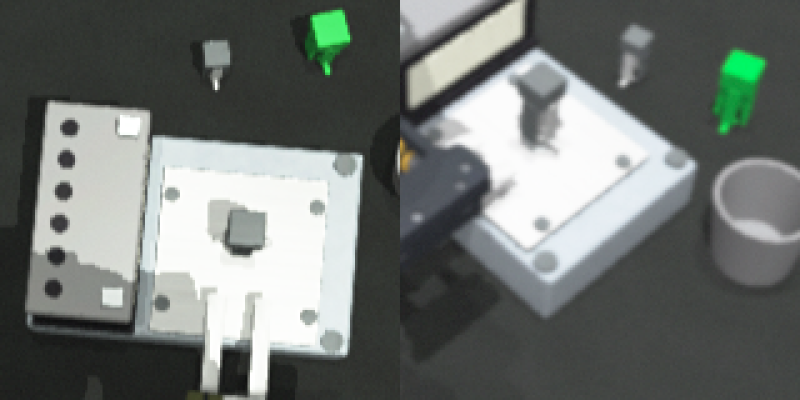

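Tines (crop cols 212/258) lie either side of the cap (245,230, parallax-shifted), tips still before it. Now I'll feel for the plate.

Request:
carry_out(motion=[0,0.02,1,0,0,0,0,0,0.8,0,0,0,0,0,0,0,0,0])

```text
clock: 7.52
tool_pos: [0.4411, -0.0732, 0.156]
eef_rot: [0.999, -0.048, -0.001, -0.0]
contact_force: [0.1, -0.2, -2.7]
opening: 0.227
```

Request:
carry_out(motion=[0,0,0.1,0,0,0,0,0,0.1,0,0,0,0,0,0,0,0,0])

```text
clock: 7.9
tool_pos: [0.4416, -0.0733, 0.1548]
eef_rot: [0.999, -0.048, 0.0, 0.0]
contact_force: [1.3, 0.3, -3.2]
opening: 0.222
```

Request:
carry_out(motion=[0,0,0.1,0,0,0,0,0,0,0,0,0])

```text
clock: 8.15
tool_pos: [0.4415, -0.0733, 0.1537]
eef_rot: [0.999, -0.048, 0.0, 0.0]
contact_force: [-0.3, 0.2, -2.3]
opening: 0.226
```

Request:
carry_out(motion=[0,0,0.1,0,0,0,0,0,0,0,0,0])

```text
clock: 8.4
tool_pos: [0.4415, -0.0733, 0.1527]
eef_rot: [0.999, -0.048, -0.0, 0.0]
contact_force: [0.7, -0.8, -2.4]
opening: 0.218
```

Request:
carry_out(motion=[0,0,0.05,0,0,0,0,0,0,0,0,0])

```text
clock: 8.65
tool_pos: [0.4415, -0.0733, 0.1522]
eef_rot: [0.999, -0.048, 0.0, 0.0]
contact_force: [-0.3, -0.2, -3.0]
opening: 0.221
```

Request:
carry_out(motion=[0,0,0.05,0,0,0,0,0,0,0,0,0])

```text
clock: 8.9
tool_pos: [0.4416, -0.0733, 0.1517]
eef_rot: [0.999, -0.048, 0.0, 0.0]
contact_force: [0.6, -0.7, -2.1]
opening: 0.222
```

Request:
carry_out(motion=[0,0,0.05,0,0,0,0,0,0,0,0,0])

```text
clock: 9.15
tool_pos: [0.4415, -0.0733, 0.1513]
eef_rot: [0.999, -0.048, 0.0, 0.0]
contact_force: [-0.8, 0.0, 0.2]
opening: 0.221
```

Plate found at about TCP z 0.1515, with the sole near 51.7 mm, so h ≈ 1.7 mm. Sliding in.

Request:
carry_out(motion=[0.6,0,0,0,0,0,0.6,0,0,0,0,0,0.6,0,0,0,0,0,0.6,0,0,0,0,0,0.6,0,0,0,0,0,0.6,0,0,0,0,0,0,0,0,0,0,0])

```text
clock: 10.02
tool_pos: [0.4785, -0.0768, 0.1513]
eef_rot: [0.999, -0.048, 0.001, 0.0]
contact_force: [1.4, 0.1, 0.5]
opening: 0.225
```

```bash
python3 look.py; python3 -c "
from look import *
goto(*(O-u*.071),.1514,-5.4)"
```

```text
TCP stand [-137.1   -0.4  151.3]
top cap top z 116.6 c [-0.6 -0.1] [25.4 25.2] 1.0
top plate z 51.4 711
side cap top z 117.6 c [0.5 0.1] [26.6 26.1] 2.7
side plate z 52.7 272
t 10.12 pos [ 0.478  -0.0768  0.1513] toolx yaw -5.45 F [1.2 0.  0.6] open 0.225 q [ 0.05  0.78  0.02  2.11 -0.07  0.25 -1.53]
 shift tool cm [ 6.66 -0.05 -0.  ] in target axes [ 6.66 -0.04 -0.01] turn [ 0.0001 -0.0014 -0.0008]
```

Request:
carry_out(motion=[0.4,0,0,0,0,0,0.4,0,0,0,0,0,0.4,0,0,0,0,0,0.4,0,0,0,0,0,0,0,0,0,0,0])

```text
clock: 10.75
tool_pos: [0.4923, -0.0782, 0.1513]
eef_rot: [0.999, -0.048, -0.001, 0.0]
contact_force: [-4.1, 0.6, 6.2]
opening: 0.221
```

Request:
carry_out(motion=[0.4,0,0,0,0,0,0.4,0,0,0,0,0,0.4,0,0,0,0,0,0,0,0,0,0,0])

```text
clock: 11.25
tool_pos: [0.5028, -0.0794, 0.1515]
eef_rot: [0.999, -0.048, -0.003, -0.0]
contact_force: [-7.1, 0.8, 12.2]
opening: 0.223
```

```bash
python3 look.py; python3 -c "
from look import *
goto(*(O-u*.071),.1514,-5.4)"
```

```text
TCP stand [-112.6   -0.7  151.5]
top cap top z 116.7 c [-1. -0.] [24.7 24.9] 0.2
top plate z 51.4 665
side cap top z 117.5 c [0.  0.3] [26.  25.7] 85.5
side plate z 52.7 88
t 11.35 pos [ 0.5028 -0.0794  0.1515] toolx yaw -5.48 F [-7.4  0.5 11.7] open 0.228 q [ 0.05  0.8   0.03  2.03 -0.07  0.32 -1.53]
 shift tool cm [ 4.17 -0.07 -0.01] in target axes [ 4.17 -0.07  0.01] turn [ 0.0002  0.0055 -0.0014]
```

Drag pitches the nose down slightly, so the wedge leans on the plate. I'll trim it nose-up and take the lean off.

Request:
carry_out(motion=[0,-0.05,-0.02,0,0.006,0,0,0,0,0,0,0])

```text
clock: 11.6
tool_pos: [0.5031, -0.0791, 0.1514]
eef_rot: [0.999, -0.048, 0.001, 0.0]
contact_force: [-5.9, -0.2, 7.7]
opening: 0.223
```

```bash
python3 -c "
from look import *
goto(*(O-u*.071),.1514,-5.4); print(monitor.get_state()['moment'])"
```

```text
t 11.6 pos [ 0.5031 -0.0791  0.1514] toolx yaw -5.5 F [-5.9 -0.2  7.7] open 0.223 q [ 0.05  0.8   0.03  2.04 -0.07  0.31 -1.53]
 shift tool cm [ 4.14 -0.05  0.01] in target axes [ 4.14 -0.04  0.  ] turn [ 0.0005 -0.0011 -0.0017]
[-0.0942233   1.03990813  0.02438455]
```

Request:
carry_out(motion=[0,0,-0.06,0,0,0,0,0,0,0,0,0])

```text
clock: 11.85
tool_pos: [0.5057, -0.0788, 0.1517]
eef_rot: [0.999, -0.047, 0.003, 0.0]
contact_force: [-0.5, 0.6, -3.7]
opening: 0.224
```

Request:
carry_out(motion=[0.3,0,0,0,0,0,0.3,0,0,0,0,0,0,0,0,0,0,0])

```text
clock: 12.22
tool_pos: [0.5119, -0.0794, 0.1519]
eef_rot: [0.999, -0.047, 0.003, 0.0]
contact_force: [0.1, -0.8, -1.9]
opening: 0.225
```

```bash
python3 look.py; python3 -c "
from look import *
goto(*(O-u*.071),.1514,-5.4); print(monitor.get_state()['moment'])"
```

```text
TCP stand [-1.036e+02  1.000e-01  1.519e+02]
top cap top z 118.4 c [-8.3  0.1] [25.8 24.1] 3.9
top plate z 51.4 626
side cap top z 119.5 c [-6.7  0.5] [25.2 26. ] 87.8
side plate z 53.2 6
t 12.32 pos [ 0.5116 -0.0795  0.152 ] toolx yaw -5.45 F [-0.1 -0.  -3.4] open 0.224 q [ 0.05  0.8   0.03  2.02 -0.07  0.32 -1.53]
 shift tool cm [3.29 0.   0.08] in target axes [3.29 0.01 0.06] turn [ 0.0001 -0.0066 -0.0009]
[0.0443824  0.15212265 0.06848616]
```

Run:
```python
from h import *
t=snapshot("top")["frame"][190:270,310:390]; s=snapshot("side")["frame"][230:310,330:410]
save("c3",np.hstack([cv2.resize(x,(400,400),interpolation=3) for x in(t,s)]))
w=snapshot("wrist")["frame"]; save("w3",w)
```

```text
(no output)
```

View pics/c3.png

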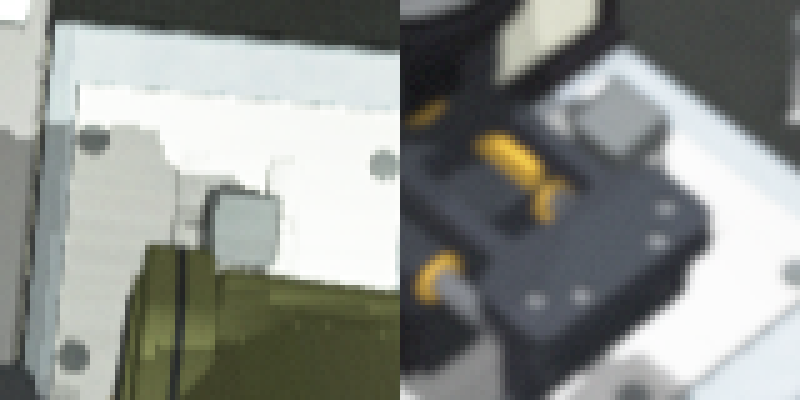

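View pics/w3.png

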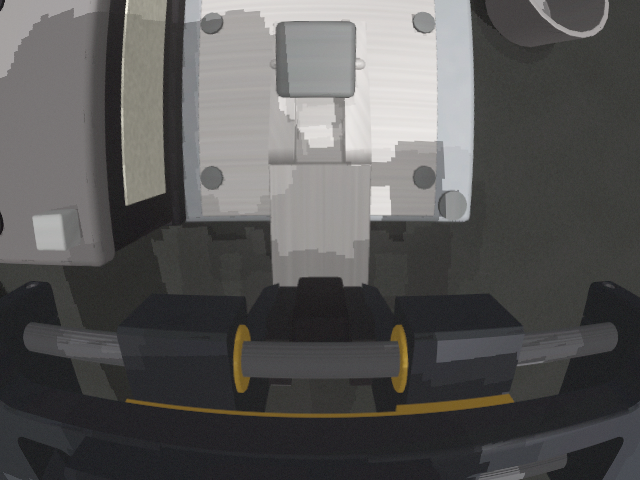

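The clip is raised about 2.5 mm and leans toward the wedge (cap at wrist 316,60, tines either side). It is not yet past the bulge, since slot end to rod is still about 44 mm. Continuing the push.

Request:
carry_out(motion=[0.3,0,0,0,0,0,0.3,0,0,0,0,0,0,0,0,0,0,0])

```text
clock: 12.85
tool_pos: [0.5172, -0.08, 0.1519]
eef_rot: [0.999, -0.048, 0.003, 0.0]
contact_force: [-1.9, -0.7, -4.4]
opening: 0.225
```

Request:
carry_out(motion=[0.3,0,0,0,0,0,0.3,0,0,0,0,0,0,0,0,0,0,0])

```text
clock: 13.22
tool_pos: [0.5232, -0.0806, 0.152]
eef_rot: [0.999, -0.048, 0.003, 0.0]
contact_force: [-1.9, -0.3, -4.3]
opening: 0.224
```

```bash
python3 look.py; python3 -c "
from look import *
goto(*(O-u*.071),.1514,-5.4); print(monitor.get_state()['moment'])"
```

```text
TCP stand [-92.2   0.  152. ]
top cap top z 123.0 c [-2.1 -0.7] [ 8.9 24.1] 4.4
top plate z 51.4 530
side cap top z 123.0 c [-5.4  0.6] [18.8 25. ] 0.6
side plate z nan 0
t 13.32 pos [ 0.5235 -0.0806  0.1521] toolx yaw -5.45 F [-1.4  0.6 -4.7] open 0.221 q [ 0.05  0.81  0.03  1.98 -0.07  0.35 -1.53]
 shift tool cm [2.09 0.   0.08] in target axes [2.09 0.   0.07] turn [ 0.     -0.0066 -0.0009]
[ 0.04613001  0.62102616 -0.02059915]
  return _methods._mean(a, axis=axis, dtype=dtype,
  ret = ret.dtype.type(ret / rcount)
```

Request:
carry_out(motion=[0,0,0.02,0,-0.004,0,0.3,0,0,0,0,0,0.3,0,0,0,0,0,0,0,0,0,0,0])

```text
clock: 13.82
tool_pos: [0.5305, -0.0812, 0.1522]
eef_rot: [0.999, -0.048, 0.002, 0.0]
contact_force: [-0.3, -0.2, -2.7]
opening: 0.223
```

Request:
carry_out(motion=[0.25,0,0,0,0,0,0.25,0,0,0,0,0,0,0,0,0,0,0])

```text
clock: 14.2
tool_pos: [0.5346, -0.0816, 0.152]
eef_rot: [0.999, -0.048, 0.001, 0.0]
contact_force: [-0.2, 0.0, -3.4]
opening: 0.226
```

```bash
python3 look.py 2>/dev/null; python3 -c "
from look import *
goto(*(O-u*.071),.1514,-5.4); print(monitor.get_state()['moment'])"
```

```text
TCP stand [-8.08e+01  1.00e-01  1.52e+02]
top plate z 51.5 463
side cap top z 128.7 c [-1.8  0.4] [10.7 25.3] 0.2
side plate z 52.6 2
t 14.3 pos [ 0.5342 -0.0816  0.152 ] toolx yaw -5.45 F [-0.4 -0.5 -2.8] open 0.222 q [ 0.05  0.81  0.03  1.95 -0.07  0.38 -1.53]
 shift tool cm [1.02 0.   0.06] in target axes [1.02 0.   0.06] turn [ 0.0001 -0.0021 -0.0009]
[0.0231763  0.00282301 0.04554723]
```

Request:
carry_out(motion=[0.25,0,0,0,0,0,0.25,0,0,0,0,0,0.2,0,0,0,0,0,0,0,0,0,0,0])

```text
clock: 14.8
tool_pos: [0.5414, -0.0823, 0.152]
eef_rot: [0.999, -0.048, 0.001, 0.0]
contact_force: [0.1, -0.8, -3.9]
opening: 0.227
```

```bash
python3 look.py 2>/dev/null; python3 -c "
from look import *
goto(*(O-u*.071),.1514,-5.4); print(monitor.get_state()['moment'])
W=monitor.get_state(); s=snapshot('wrist'); im=s['frame'][0:200,180:460]; save('w4',cv2.resize(im,(784,560),interpolation=3))
for n in('top','side'):
    s=snapshot(n); S=stand(pts(s)); m=np.all((S>[-30,-25,108])&(S<[30,25,160]),-1); p=S[m]
    print(n,len(p),np.percentile(p,[2,50,98],axis=0).round(1).tolist())
"
```

```text
TCP stand [-7.39e+01  1.00e-01  1.52e+02]
top plate z 51.5 423
side cap top z 131.1 c [0.7 1.2] [ 3.5 23.3] 0.9
side plate z 52.9 24
t 14.9 pos [ 0.5411 -0.0823  0.1519] toolx yaw -5.46 F [ 0.9  0.2 -3.9] open 0.225 q [ 0.05  0.82  0.04  1.93 -0.07  0.39 -1.53]
 shift tool cm [ 0.32 -0.    0.05] in target axes [0.32 0.   0.05] turn [ 0.0001 -0.002  -0.001 ]
[ 0.01905137  0.13283284 -0.01632442]Traceback (most recent call last):
  File "<string>", line 7, in <module>
    print(n,len(p),np.percentile(p,[2,50,98],axis=0).round(1).tolist())
                   ~~~~~~~~~~~~~^^^^^^^^^^^^^^^^^^^^
    return _quantile_unchecked(
        a, q, axis, out, overwrite_input, method, keepdims, weights)
    return _ureduce(a,
                    func=_quantile_ureduce_func,
    ...<5 lines>...
                    overwrite_input=overwrite_input,
                    method=method)
    r = func(a, **kwargs)
    result = _quantile(arr,
                       quantiles=q,
    ...<2 lines>...
                       out=out,
                       weights=wgt)
    slices_having_nans = np.isnan(arr[-1, ...])
                                  ~~~^^^^^^^^^
IndexError: index -1 is out of bounds for axis 0 with size 0
```

View pics/w4.png

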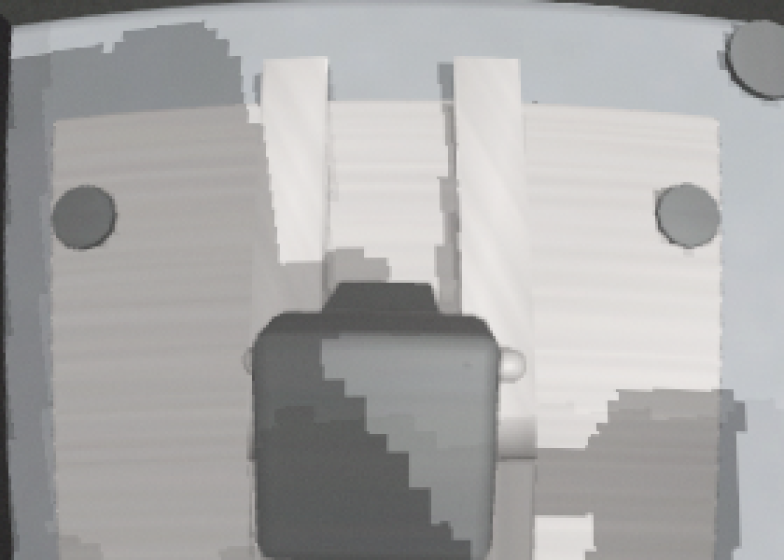

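Cap top is at about 131 mm (13 mm up), slot end 14 mm short of the rod, contact forces nil, feet resting on the tines. The clip is past the bulge, so I withdraw.

Request:
carry_out(motion=[-0.5,0,0,0,0,0,-0.7,0,0,0,0,0,-0.8,0,0,0,0,0,-0.8,0,0,0,0,0,-0.8,0,0,0,0,0,-0.8,0,0,0,0,0,0,0,0,0,0,0])

```text
clock: 15.88
tool_pos: [0.4965, -0.0781, 0.1519]
eef_rot: [0.999, -0.048, 0.001, 0.0]
contact_force: [0.4, -0.3, -2.5]
opening: 0.225
```

```bash
python3 look.py 2>/dev/null
```

```text
TCP stand [-119.    -0.   151.9]
top cap top z 126.6 c [-9.6  0.8] [24.5 25. ] 88.3
top plate z 51.5 676
side cap top z 127.3 c [-8.3  1.2] [26.1 25.2] 87.9
side plate z 52.5 103
```

Request:
carry_out(motion=[-1,0,0,0,0,0,-1.5,0,0,0,0,0,-2,0,0,0,0,0,-2,0,-1,0,0,0,0,0,-2,0,0,0,0,0,-2,0,0,0,0,2,0,0,0,0,0,3,0,0,0,0])

```text
clock: 16.98
tool_pos: [0.4276, -0.1213, 0.2021]
eef_rot: [0.999, -0.046, 0.001, -0.0]
contact_force: [0.7, -1.4, -2.8]
opening: 0.224
```

```bash
python3 -c "
from look import *
goto(.46,-.285,.0997,-5.4)"; python3 look.py 2>/dev/null
```

```text
t 16.98 pos [ 0.4276 -0.1213  0.2021] toolx yaw -5.3 F [ 0.7 -1.4 -2.8] open 0.224 q [ 0.16  0.65  0.01  2.2  -0.03  0.29 -1.46]
 shift tool cm [ 4.71 16.   10.24] in target axes [ 4.76 15.99 10.24] turn [-0.0004 -0.0026  0.0017]
TCP stand [-183.5  -49.5  202.1]
top cap top z 126.8 c [-9.8  0.9] [24.4 24.2] 88.1
top plate z 51.5 719
side cap top z 127.4 c [-8.7  1.1] [24.8 26.4] 0.8
side plate z 52.6 377
```

Request:
carry_out(motion=[1,4,0,0,0,0,1,4,0,0,0,0,1,4,0,0,0,0,1,2.5,0,0,0,0,0.7,1.4,2,0,0,0,0,0,3,0,-0.0025,0,0,0,3,0,0,0,0,0,0,0,0,0])

```text
clock: 18.08
tool_pos: [0.4581, -0.283, 0.12]
eef_rot: [0.999, -0.047, -0.003, -0.001]
contact_force: [-0.5, 0.5, -1.8]
opening: 0.225
```

Request:
carry_out(motion=[0,0,1,0,0,0,0,0,0.7,0,0,0,0,0,0.3,0,0,0,0,0,0,0,0,0])

```text
clock: 18.58
tool_pos: [0.4596, -0.2845, 0.102]
eef_rot: [0.999, -0.048, -0.0, 0.0]
contact_force: [0.6, 0.4, -2.5]
opening: 0.217
```

Request:
carry_out(motion=[0,0,0.1,0,0,0,0,0,0,0,0,0])

```text
clock: 18.82
tool_pos: [0.4596, -0.2845, 0.101]
eef_rot: [0.999, -0.048, -0.0, 0.0]
contact_force: [-0.3, 0.5, -3.1]
opening: 0.219
```

Request:
carry_out(motion=[0,0,0.07,0,0,0,0,0,0,0,0,0])

```text
clock: 19.08
tool_pos: [0.4595, -0.2845, 0.1001]
eef_rot: [0.999, -0.048, -0.0, 0.0]
contact_force: [-0.3, 0.6, -2.6]
opening: 0.225
```

Request:
carry_out(motion=[0,0,0.07,0,0,0,0,0,0,0,0,0])

```text
clock: 19.32
tool_pos: [0.4595, -0.2845, 0.0997]
eef_rot: [0.999, -0.048, -0.0, 0.0]
contact_force: [-0.7, 1.0, 0.6]
opening: 0.221
```

Wedge is down. Release it and rise.

Request:
carry_out(motion=[0,0,0,0,0,0,0,0,0,0,0,0,0,0,0,0,0,0,0,0,0,0,0,0,0,0,0,0,0,0], hand=5.5)

```text
clock: 19.95
tool_pos: [0.4595, -0.2845, 0.0994]
eef_rot: [0.999, -0.048, -0.0, 0.0]
contact_force: [-0.3, 0.3, -0.1]
opening: 0.627
```

Request:
carry_out(motion=[0,0,-1,0,0,0,0,0,-3,0,0,0,0,0,-4,0,0,0,0,0,-4,0,0,0,0,0,-3,0,0,0,0,0,0,0,0,0])

```text
clock: 20.7
tool_pos: [0.4605, -0.2851, 0.2521]
eef_rot: [0.999, -0.048, 0.002, 0.001]
contact_force: [-0.1, 0.2, -0.1]
opening: 0.625
```

```bash
python3 look.py 2>/dev/null;  python3 - <<'E'
from look import *
p=O+u*-.008+v*.001
goto(*p,.167,-5.4)
for n in("top","side"):
    s=snapshot(n); W=pts(s)
    m=np.all((W>[.4,-.36,.004])&(W<[.62,-.22,.09]),-1); w=W[m]
    b=w[(w[:,2]>.018)&(w[:,2]<.028)]; print(n,"wedge",cv2.minAreaRect((b[:,:2]*1000).astype(np.float32)),np.median(b[:,2]),w[:,2].max())
    S=stand(W); c=S[np.all((S>[-30,-25,105])&(S<[25,25,140]),-1)]
    print(n,"cap slope",np.linalg.lstsq(np.c_[c[:,:2],np.ones(len(c))],c[:,2],rcond=None)[0].round(3),len(c))
E
```

```text
TCP stand [-135.3 -209.5  252.1]
top cap top z 126.8 c [-9.9  0.7] [24.8 24.7] 88.3
top plate z 51.2 720
side cap top z 127.5 c [-8.7  2.1] [24.  23.8] 86.2
side plate z 52.7 457
t 20.8 pos [ 0.4593 -0.2843  0.2495] toolx yaw -5.45 F [-0.4 -0.3  0. ] open 0.619 q [ 0.49  0.65 -0.04  1.88  0.04  0.61 -1.23]
 shift tool cm [ 12.85 -20.99   8.24] in target axes [ 12.87 -20.98   8.25] turn [ 0.0001  0.0006 -0.0009]
top wedge ((528.7117919921875, -292.11016845703125), (45.32524871826172, 36.43704605102539), 82.1797103881836) 0.02158037979653173 0.02747452666298521
top cap slope [ 1.36000e-01 -9.30000e-02  1.27518e+02] 226
side wedge ((493.6716003417969, -287.6880187988281), (44.818145751953125, 108.11968231201172), 84.50884246826172) 0.023076407341692917 0.07134426295734375
side cap slope [ 3.7900e-01 -1.0500e-01  1.3013e+02] 212
```

Request:
carry_out(motion=[1.7,-2.8,0,0,0,0,1.7,-2.8,0,0,0,0,1.7,-2.8,0,0,0,0,1.7,-2.8,0,0,0,0,1.7,-2.8,0,0,0,0,1.7,-2.8,0,0,0,0,1.7,-2.8,0,0,0,0,0.95,-1.4,0,0,0,0])

```text
clock: 21.9
tool_pos: [0.6078, -0.0854, 0.248]
eef_rot: [0.999, -0.046, -0.001, -0.0]
contact_force: [0.2, -0.2, -0.2]
opening: 0.625
```

Request:
carry_out(motion=[0,0,2,0,0,0,0,0,1,0,0,0,0,0,0,0,0,0])

```text
clock: 22.28
tool_pos: [0.6064, -0.0885, 0.2183]
eef_rot: [0.999, -0.048, -0.002, 0.0]
contact_force: [0.6, -0.9, 0.9]
opening: 0.626
```

Run:
```python
from look import *
p=O+u*-.008+v*.001
goto(*p,.167,-5.4)
s=snapshot("wrist"); save("w5",s["frame"])
```

```text
t 22.27 pos [ 0.6064 -0.0885  0.2183] toolx yaw -5.52 F [ 0.6 -0.9  0.9] open 0.626 q [ 0.06  0.78  0.01  1.68 -0.02  0.68 -1.58]
 shift tool cm [ 0.08 -0.1   5.13] in target axes [ 0.06 -0.1   5.13] turn [ 0.0007  0.0033 -0.0021]
```

View pics/w5.png

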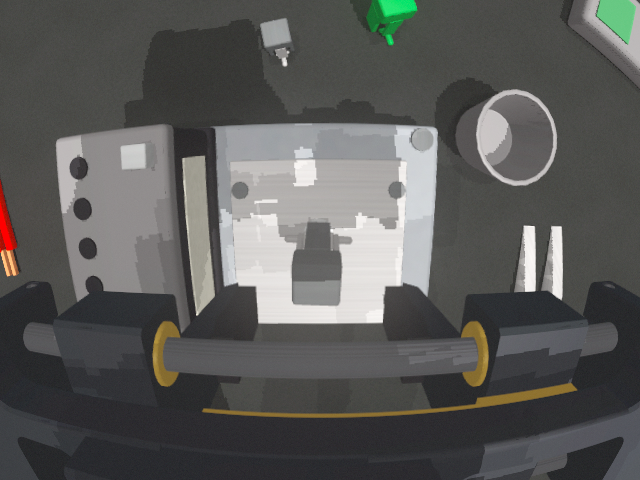

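Cap sits between the fingers (cap at 317,275); legs and feet below spread to about 282–350. Descend and grip gently.

Request:
carry_out(motion=[0.05,-0.1,2,0,0,0,0,0,2,0,0,0,0,0,1.1,0,0,0,0,0,0,0,0,0])

```text
clock: 22.82
tool_pos: [0.6078, -0.0869, 0.1682]
eef_rot: [0.999, -0.048, -0.001, 0.0]
contact_force: [0.6, -0.1, 0.6]
opening: 0.624
```

Request:
carry_out(motion=[0,0,0,0,0,0,0,0,0,0,0,0,0,0,0,0,0,0,0,0,0,0,0,0,0,0,0,0,0,0,0,0,0,0,0,0], hand=1.5, grip_force=15)

```text
clock: 23.58
tool_pos: [0.6082, -0.0868, 0.1685]
eef_rot: [0.999, -0.048, -0.0, 0.0]
contact_force: [0.6, -0.5, 1.0]
opening: 0.284
```

Run:
```python
from look import *
p=O+u*-.008+v*.001
goto(*p,.167,-5.4)
```

```text
t 23.57 pos [ 0.6082 -0.0868  0.1685] toolx yaw -5.45 F [ 0.6 -0.5  1. ] open 0.284 q [ 0.06  0.85  0.01  1.71 -0.01  0.58 -1.59]
 shift tool cm [-0.1   0.09  0.15] in target axes [-0.1   0.09  0.15] turn [ 0.0002 -0.     -0.001 ]
```

Request:
carry_out(motion=[0,0,-0.5,0,0,0,0,0,-0.5,0,0,0,0,0,-0.5,0,0,0], grip_force=20)

```text
clock: 23.95
tool_pos: [0.6079, -0.0867, 0.1838]
eef_rot: [0.999, -0.048, -0.0, -0.0]
contact_force: [-0.0, 0.2, -0.4]
opening: 0.284
```

Request:
carry_out(motion=[0,0,-1,0,0,0,0,0,-1.5,0,0,0,0,0,-2,0,0,0,0,0,-2,0,0,0,0,0,-1,0,0,0,0,0,0,0,0,0])

```text
clock: 24.7
tool_pos: [0.6084, -0.0867, 0.2594]
eef_rot: [0.999, -0.048, 0.001, 0.0]
contact_force: [-0.4, -1.1, -1.3]
opening: 0.28
```

Run:
```python
from look import *
goto(.467,.2585,.26,-5.4)
ims=[]
for n,(a,b,c,d) in(("top",(170,290,300,420)),("side",(150,310,300,460))):
    s=snapshot(n); ims.append(cv2.resize(s["frame"][a:b,c:d],(400,400),interpolation=3)); S=stand(pts(s))
    p=S[np.all((S>[-40,-30,95])&(S<[40,30,200]),-1)]; print(n,len(p),np.percentile(p,[1,50,99],axis=0).round(0).tolist() if len(p) else 0)
    for d in finder.masks_of(s,"clip")[:4]:
        w=S[d["pixels"]]; print(round(d["p"],2),d["extent"],np.nanpercentile(w,[2,50,98],axis=0).round(0).tolist())
save("c6",np.hstack(ims))
```

```text
t 24.7 pos [ 0.6084 -0.0867  0.2594] toolx yaw -5.46 F [-0.4 -1.1 -1.3] open 0.28 q [ 0.06  0.72  0.02  1.65 -0.02  0.77 -1.58]
 shift tool cm [-17.36 -33.02  -0.09] in target axes [-17.33 -33.04  -0.06] turn [ 0.0001 -0.0014 -0.001 ]
top 0 0
side 244 [[-18.0, -24.0, 97.0], [-12.0, -4.0, 177.0], [9.0, 23.0, 200.0]]
0.92 [443.2, 239.1, 463.4, 274.7] [[150.0, -65.0, 0.0], [157.0, -54.0, 44.0], [177.0, -38.0, 59.0]]
0.7 [405.8, 230.3, 423.6, 251.6] [[130.0, 19.0, 0.0], [137.0, 28.0, 33.0], [186.0, 64.0, 47.0]]
```

View pics/c6.png

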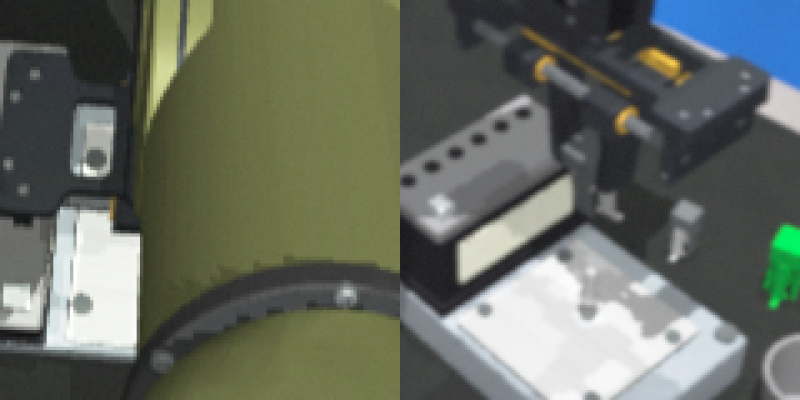

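Clip is off the rod and in the gripper (side crop 605,190; bare rod at 590,285). Carry it over the battery to the dish and trim out the lean.

Request:
carry_out(motion=[0,0,-2,0,0,0,0,-2,-1.5,0,0,0,-1,-3.5,0,0,0,0,-2,-4,0,0,0,0,-2,-4,0,0,0,0,-2,-4,0,0,0,0,-2,-4,0,0,0,0,-2,-4,0,0,0,0])

```text
clock: 25.9
tool_pos: [0.5216, 0.1808, 0.2935]
eef_rot: [0.999, -0.047, -0.0, -0.0]
contact_force: [0.4, 0.9, 0.4]
opening: 0.283
```

Request:
carry_out(motion=[-2,-3.5,0,0,0,0,-2,-2.5,0,0,0,0,-1.7,-1.5,2,0,0,0,0,0,3,0,0,0,0,0,3,0,0,0,0,0,3,0,-0.15,0,0,0,0,0,0,0])

```text
clock: 26.78
tool_pos: [0.4734, 0.2576, 0.1815]
eef_rot: [0.996, -0.048, -0.076, -0.003]
contact_force: [0.4, -0.1, 0.4]
opening: 0.286
```

Run:
```python
from look import *
goto(.474,.2585,.15,-5.4)
ims=[]
for n,(a,b,c,d) in(("top",(260,380,110,230)),("side",(150,290,130,270))):
    s=snapshot(n); ims.append(cv2.resize(s["frame"][a:b,c:d],(400,400),interpolation=3)); W=pts(s)
    p=W[np.all((W>[.42,.22,.035])&(W<[.52,.30,.13]),-1)]; 
    for lo,hi in((.035,.06),(.06,.08),(.08,.1),(.1,.12)):
        q=p[(p[:,2]>lo)&(p[:,2]<hi)]; print(n,lo,len(q),np.percentile(q,[3,50,97],axis=0).round(3).tolist() if len(q) else 0)
save("c7",np.hstack(ims))
```

```text
t 26.77 pos [0.4734 0.2576 0.1815] toolx yaw -5.56 F [ 0.4 -0.1  0.4] open 0.286 q [-0.52  0.79 -0.03  1.83 -0.11  0.64 -2.12]
 shift tool cm [ 0.53 -0.1   3.1 ] in target axes [ 0.05 -0.09  3.15] turn [ 0.0011  0.1522 -0.0027]
top 0.035 0 0
top 0.06 0 0
top 0.08 8 [[0.462, 0.234, 0.085], [0.463, 0.237, 0.088], [0.465, 0.239, 0.092]]
top 0.1 0 0
side 0.035 0 0
side 0.06 0 0
side 0.08 70 [[0.455, 0.238, 0.088], [0.466, 0.25, 0.094], [0.479, 0.27, 0.099]]
side 0.1 75 [[0.455, 0.244, 0.1], [0.462, 0.251, 0.107], [0.477, 0.266, 0.118]]
```

View pics/c7.png

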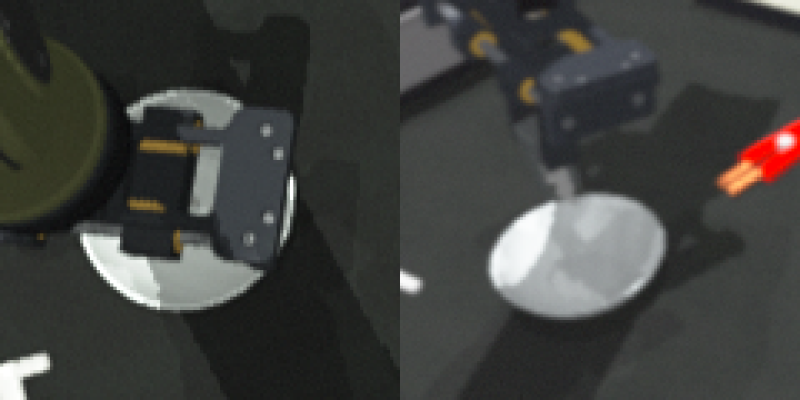

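Clip hangs over the dish (side crop 560,180, dish at 578,255), its feet at about z 0.086. Lowering straight down in world axes.

Request:
carry_out(motion=[0.45,0,3,0,0,0,0.37,0,2.5,0,0,0,0.24,0,1.6,0,0,0,0,0,0,0,0,0])

```text
clock: 27.38
tool_pos: [0.4724, 0.2582, 0.1119]
eef_rot: [0.996, -0.047, -0.075, -0.003]
contact_force: [-0.5, 0.0, 0.4]
opening: 0.28
```

Request:
carry_out(motion=[0.05,0,0.3,0,0,0,0.03,0,0.2,0,0,0,0,0,0,0,0,0])

```text
clock: 27.75
tool_pos: [0.4732, 0.2577, 0.1069]
eef_rot: [0.996, -0.047, -0.075, -0.004]
contact_force: [0.9, 0.3, 0.1]
opening: 0.284
```

Request:
carry_out(motion=[0.03,0,0.2,0,0,0,0,0,0,0,0,0])

```text
clock: 28.0
tool_pos: [0.473, 0.2576, 0.1045]
eef_rot: [0.996, -0.047, -0.075, -0.004]
contact_force: [-0.6, -0.8, -1.5]
opening: 0.285
```

Request:
carry_out(motion=[0.03,0,0.2,0,0,0,0,0,0,0,0,0])

```text
clock: 28.25
tool_pos: [0.4729, 0.2576, 0.1024]
eef_rot: [0.996, -0.047, -0.075, -0.003]
contact_force: [-0.3, 0.6, -0.7]
opening: 0.282
```

Request:
carry_out(motion=[0.02,0,0.12,0,0,0,0,0,0,0,0,0])

```text
clock: 28.5
tool_pos: [0.4731, 0.2577, 0.1014]
eef_rot: [0.996, -0.047, -0.075, -0.004]
contact_force: [-0.1, -0.5, 1.9]
opening: 0.283
```

Request:
carry_out(motion=[0.02,0,0.12,0,0,0,0,0,0,0,0,0])

```text
clock: 28.75
tool_pos: [0.4732, 0.2576, 0.1011]
eef_rot: [0.996, -0.048, -0.075, -0.004]
contact_force: [-0.6, -0.6, 9.5]
opening: 0.281
```

Request:
carry_out(motion=[0.02,0,0.12,0,0,0,0,0,0,0,0,0])

```text
clock: 29.0
tool_pos: [0.4735, 0.2575, 0.1008]
eef_rot: [0.996, -0.048, -0.075, -0.004]
contact_force: [-0.9, -1.9, 18.0]
opening: 0.283
```

Request:
carry_out(motion=[-0.035,0,-0.22,0,0,0,0,0,0,0,0,0])

```text
clock: 29.25
tool_pos: [0.4732, 0.2578, 0.1012]
eef_rot: [0.996, -0.047, -0.075, -0.004]
contact_force: [0.1, -0.2, 3.0]
opening: 0.281
```

Request:
carry_out(motion=[0,0,0,0,0,0,0,0,0,0,0,0,0,0,0,0,0,0,0,0,0,0,0,0,0,0,0,0,0,0], hand=5.5)

```text
clock: 29.88
tool_pos: [0.473, 0.2577, 0.1011]
eef_rot: [0.996, -0.047, -0.075, -0.004]
contact_force: [-0.2, 0.1, 0.5]
opening: 0.626
```

Request:
carry_out(motion=[0,0,-2,0,0,0,0,0,-3,0,0,0,0,0,-4,0,0,0,0,0,-4,0,0,0,-3,0,-4,0,0,0,-4,0,-2,0,0,0,-4,3,0,0,0,0,0,0,0,0,0,0])

```text
clock: 30.88
tool_pos: [0.3868, 0.2333, 0.306]
eef_rot: [0.996, -0.047, -0.077, -0.002]
contact_force: [0.4, 0.4, 0.4]
opening: 0.624
```

Run:
```python
from look import *
st=monitor.get_state(); print(st["clock"],st["tool_pos"],st["contact_force"],st["opening"])
t=snapshot("top"); s=snapshot("side")
save("c8",np.hstack([cv2.resize(x,(400,400),interpolation=3) for x in(t["frame"][260:380,110:230],s["frame"][190:290,140:240])]))
for n,im in(("top",t),("side",s)):
    W=pts(im); p=W[np.all((W>[.40,.19,.006])&(W<[.54,.33,.12]),-1)]
    q=p[(np.hypot(p[:,0]-.467,p[:,1]-.2585)<.05)]; h=q[q[:,2]>.03]; print(n,"high in dish",len(h),np.percentile(h,[2,50,98],axis=0).round(3).tolist() if len(h) else "")
    for k in("croc_clamp","nut_cup","wedge"):
        for d in finder.masks_of(im,k)[:1]: print(n,k,round(d["p"],2),np.nanmedian(W[d["pixels"]],0).round(3))
```

```text
30.875 [0.38682206 0.23330265 0.30604213] [0.38199475 0.449536   0.37282606] 0.6244088589919055
top high in dish 266 [[0.418, 0.248, 0.03], [0.432, 0.26, 0.042], [0.457, 0.273, 0.051]]
top croc_clamp 0.66 [0.656 0.255 0.009]
top nut_cup 0.91 [ 0.678 -0.244  0.021]
top wedge 0.76 [ 0.498 -0.283  0.021]
side high in dish 208 [[0.418, 0.249, 0.03], [0.431, 0.255, 0.042], [0.458, 0.273, 0.052]]
side croc_clamp 0.8 [0.648 0.255 0.01 ]
side nut_cup 0.58 [ 0.685 -0.235  0.038]
side wedge 0.98 [ 0.489 -0.292  0.023]
```

View pics/c8.png

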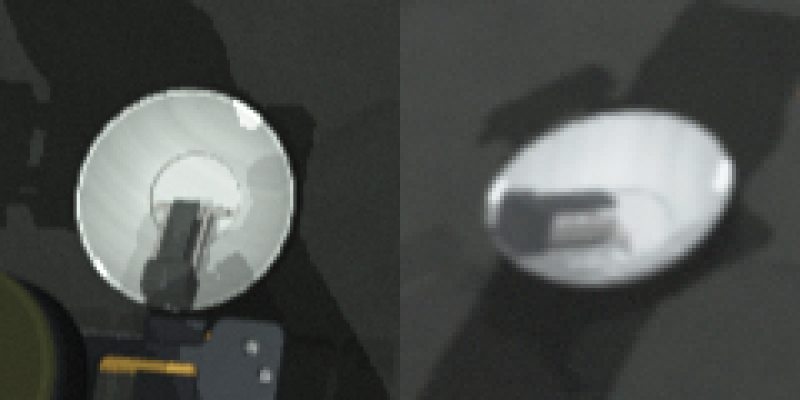

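The clip lies in the dish, feet at the centre and cap on the wall by the rim. I'll check it is inside and at rest before handing in.

Run:
```python
from look import *
for k in range(2):
  for n in("top","side"):
    im=snapshot(n); W=pts(im); p=W[np.all((W>[.36,.22,.034])&(W<[.54,.30,.09]),-1)]
    p=p[np.hypot(p[:,0]-.467,p[:,1]-.2585)<.075]
    r=np.hypot(p[:,0]-.467,p[:,1]-.2585); print(n,len(p),p.min(0).round(3),p.max(0).round(3),"r max",np.percentile(r,[50,98]).round(3))
```

```text
top 278 [0.408 0.249 0.034] [0.453 0.274 0.054] r max [0.042 0.057]
side 232 [0.408 0.248 0.034] [0.454 0.274 0.053] r max [0.044 0.058]
top 280 [0.408 0.249 0.034] [0.451 0.275 0.053] r max [0.042 0.057]
side 228 [0.409 0.248 0.034] [0.452 0.275 0.053] r max [0.043 0.057]
```

```bash
python3 -c "
from h import *
print(workorder.finish_job())"
```

```text
the job is handed in; nothing more can be done
None
```

The clip is off the rod and lying in the shallow dish, and the job is handed in at about 31 s of the 69 s allowed. It reports no verdict.

**What I did**
- Gripped the wedge by its post, found the plate by touch about 1.7 mm above the stand's origin, and slid the tines under the clip's feet. I stopped with the slot's end about 14 mm short of the rod.
- The clip's cap rose about 13 mm. After I withdrew the wedge it stayed about 10 mm up, so it was past the bulge before the fingers touched it.
- Laid the wedge flat on the bench, lifted the clip off with no noticeable resistance, and set it in the dish.

**Last checks**
- **Clip:** it tipped over when released and is at rest in the dish, feet near the middle and cap leaning on the wall. Its end reaches about 57 mm from the dish centre, right at the inner edge of the rim, so the clip is in the dish but not well centred.
- **Other things:** the wedge lies on the bench. The red clamp and the cup are where they were, to within the measuring error. The gripper touches nothing.

**Not ideal**
- Partway through the push the wedge leaned on the plate with about 14 N until I trimmed it.
- While setting the clip down it was pressed on the dish with about 18 N for a moment, then relieved.

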